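# Release the safety catch and hold the lock press down

## Robot

A 6-joint arm with a two-finger parallel gripper is mounted at the origin on a cart in front of the work surface, level with it; the furniture and walls round the work are solid. World frame = base frame: x ahead of the robot, y to its left, z up, the work surface at z = 0. Lengths are in mm, angles in degrees, forces in N, time in s.
With the tool pointing down it reaches from about 250 to 800 mm from the base axis. Payload 3.9 kg.
Tool frame: the origin (TCP) lies midway between the tips of the shut fingers; the grasp point (between the pads) lies 19 mm behind it; z points along the fingers, y is the line along which they close (so a half turn about z gives the same grasp; the last joint's range is limited). The gripper opens to 85 mm and grips with 20 to 120 N. Pads are 22 mm wide; open, the fingers measure 114 mm over their backs; the gripper's body (76 mm by 85 mm) begins 54 mm behind the grasp point. The pads swing forward as they close: fully open they stand 13 mm farther back than shut.
Start: joints at [-68.067, 14.897, -7.913, 67.191, 0, 90], TCP at [196.092, -486.994, 231.304] pointing down, gripper open.
Joint ranges: [-159.42, 159.42], [-47.68, 98.78], [-73.54, 78.23], [-108.79, 121.32], [-90, 84.71], [-180, 180]. Speed limits (degrees/s): [147.25, 147.25, 180, 180, 180, 180].

## Interface

Orientations are given as [roll, pitch, yaw] about the fixed x, y, z axes, in that order (R = Rz(yaw) Ry(pitch) Rx(roll)).
In Python, from cell import manip, imaging gives the robot as it stands. The module is installed in compiled form; this text tells all that it offers. Calls block until the motion is done:
- manip.move_to(position, orientation): joint-space move of the TCP to a pose.
- manip.servo_line(position, max_speed=150, frame=None): straight line of the TCP; frame=None keeps the orientation; max_speed is the mean speed in mm/s.
- manip.move_j(angles): joint-space move.
- manip.open_jaws() and manip.grasp(strength=None): open the fingers fully, or close them until they stop; strength is the grip in N (None keeps the last).
- manip.dwell(seconds).
- manip.ik(position, orientation): joint angles nearest the present ones, or None.
- manip.observe(): the state.
- imaging.grab_frame(name): name is "scene" or "side" or "wrist"; returns a dict with "color" (400x640x3 uint8, red, green, blue), "intrinsics" (3x3 intrinsics, pixels), "rvec" (rotation vector, rad) and "tvec" (3), from world to camera coordinates, as OpenCV has them; the wrist camera has in their place "hand_eye" (4x4, takes a point from camera to tool coordinates, whose origin is the TCP and whose axes are the flange's). Camera axes: x right, y down, z forward; pixel columns grow to the right and rows downward; lengths in mm; the calibration is good to about 2 mm. A picture is of the moment at which its call begins: read the wrist's pose just before it. There is no depth.
A pose or a line that the arm cannot do raises manip.MotionError and nothing moves.
- manip.close_job(): hands the job in; it is judged then, once.
The state is a dict: "time": time; "qpos": joint angles; "qd": joint speeds; "tau": joint torques, N m; "tcp_pos": TCP position; "ee_rot": TCP orientation; "ft_force": force on the tool from outside, world axes, zero at the start; "torque": the same for the moment, N m; "opening": finger opening in mm; "gripper_force": force on a finger pad.
Only numpy, scipy, OpenCV 4.12 (cv2) and the standard library are available. Lean on these libraries where they do the work, as an engineer would, in place of code of your own. Each camera call takes 0.05 s, during which the arm holds its last target. There are 200 camera calls.

## Task

A brass lock cylinder sits in the small green bench press and has to be held pressed. First clear the tall blue can out of the way of the press handle: stand it upright on the worktop, at least a hand's width (10 cm) away from the press. Then flip the red safety catch fully over to the left so that it lies flat, pull the press lever by its black grip forward and down as far as it goes, and keep hold of it there: the lever springs back if let go, so finish while still holding it down, and leave the tape measure, the wooden bit block and the green tape roll where they are.

Things in the scene. Friction and masses are not known exactly. Their poses are not given: they have to be found in the camera images.
- press: Green hand press fixed to the worktop, turned about z only. Origin on the worktop below the lever's pivot; its -x is its front (to the robot), +y its left as the robot sees it. Base plate x -80 to +50, y -45 to +45, 14 mm thick; head x -70 to +40, y -26 to +26, up to z = 152 mm. The lever swings in its plane y = 0.
- pivot (a point): The lever's hinge axis (parallel to the press's y): the point at x = 0, y = 0, z = 130 mm in the press's frame. The grip's axis moves on a circle of 130 mm radius about it.
- lever (a joint): Swing of the lever, rad: 0 at rest, leaning back 0.175 rad from upright, away from the robot; grows as the grip is pulled to the front and down to the stop at 1.571 (grip 128 mm in front of the pivot, 23 mm above it). A spring returns it to 0 when let go: about 1 N at the grip at first, 6 N at the end. The closed red catch blocks it at about 0.07.
- grip (a point): Middle of the black round grip, 22 mm in diameter and 75 mm long, that sticks out to the press's right (-y) from the end of the 12 mm lever rod, parallel to y; this point lies at y = -60 mm (the grip runs from -22 to -97). At rest 23 mm behind the pivot, 258 mm above the worktop. It can be pinched from above, fingers before and behind it, and turns between the pads as the lever swings.
- catch (a joint): Turn of the red safety catch, rad, about an axis along the press's x: 0 closed (thumb tab upright, tongue lying across in front of the lever); grows as the tab is pushed to the press's left (+y) and down, to the stop at 1.5 (tab flat to the left). Stays where it is left (friction, about 1.5 N at the tab). The lever is free above about 1.25.
- catch_axis (a point): Point on the catch's hinge axis, at the foot of the thumb tab: 55 mm in front of the pivot (x = -55 mm), y = +21 mm, z = 166 mm in the press's frame.
- tab_tip (a point): Top of the red thumb tab, 46 mm from the hinge axis. The tab is a paddle 16 mm along x, 6 mm thick along y, its top edge 6 mm beyond this point; with the catch closed there is free space of over 60 mm to its right (-y) above the head.
- can: Blue spray-can-shaped bottle with a white cap, 52 mm in diameter, 170 mm tall (cap 46 mm in diameter, top 20 mm), 0.17 to 0.35 kg, loose, standing on the worktop in front of the press under the path of the lever. Origin at the centre of its underside, z along its axis.
- measure: Yellow tape measure, 35 x 73 x 58 mm, loose, standing on the worktop to the right of the press; origin under its centre. Bystander.
- bits: Wooden block with cutter bits, 40 x 90 x 47 mm, loose, on the worktop to the left of the press; origin under its centre. Bystander.
- tape: Green roll of tape, 64 mm in diameter, 20 mm high, loose, on the worktop farther left; origin under its centre. Bystander. The worktop to the right of the press, around x = 0.46, y = -0.30 (m), is free for about 60 mm all round.

How it is judged:
By the outcome, as a careful person would: the job done as asked, in the order asked, and still so for the second after the job is handed in, while the arm keeps its last pose, push and grip.
It also fails if it takes over 64 s, if anything falls off the work surface, if the arm or the gripper's body presses on something with over 40 N, if the wrist force passes 120 N, or if a joint passes its speed limit or range.

## Working session

There is one attempt and no reset: what is moved stays moved. The work goes in short steps, each a Python script; the robot and the scene stay as the last script left them, time stands still between calls to the robot, and variables do not carry over. Pictures are saved under pics/ and viewed, at most 10 in all, crops included, and the job is handed in when it is done.

```bash
mkdir -p pics; python3 - <<'E'
from cell import manip, imaging
import cv2,pickle
d={}
for n in("scene","side"):
    f=imaging.grab_frame(n); d[n]=f
    cv2.imwrite(f"pics/{n}0.png",f["color"][:,:,::-1]); print(n,f["intrinsics"],cv2.Rodrigues(f["rvec"])[0],f["tvec"])
pickle.dump(d,open("f0.pkl","wb"))
E
```

```text
scene [[462.66923745   0.         320.3830176 ]
 [  0.         462.66923745 199.09663194]
 [  0.           0.           1.        ]] [[-0.73204665 -0.68101445 -0.0180835 ]
 [-0.47757596  0.53193148 -0.69926398]
 [ 0.48582806 -0.50325761 -0.71463479]] [435.67713722 352.02712303 921.74345554]
side [[361.61683237   0.         317.23770889]
 [  0.         361.61683237 197.08280516]
 [  0.           0.           1.        ]] [[ 0.92400015 -0.38226138 -0.00999795]
 [-0.32127781 -0.76188102 -0.56242144]
 [ 0.20737475  0.52288961 -0.82679028]] [-487.1316495   328.87966859  882.1180626 ]
```

View pics/scene0.png

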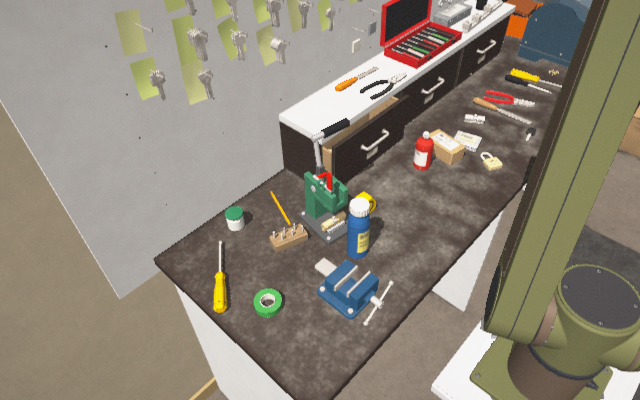

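View pics/side0.png

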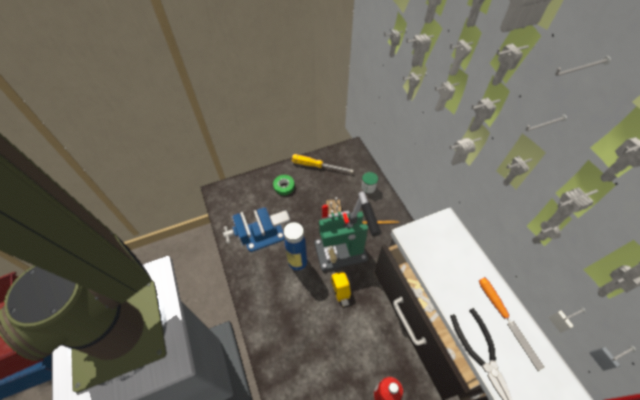

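The scene view shows the can (cap ~359,206), the press (~325,200), the grip (~335,129) and the red tab (~325,180). The side view shows the cap (~294,232), the grip (~369,213) and the red tab (~347,218). I'll zoom in on both.

```bash
python3 - <<'E'
import cv2,pickle,numpy as np
d=pickle.load(open("f0.pkl","rb"))
a=d["scene"]["color"][110:270,260:400]; b=d["side"]["color"][180:310,270:400]
a=cv2.resize(a,None,fx=3.7,fy=3.7,interpolation=2)[:592,:];b=cv2.resize(b,(280,280)) 
cv2.imwrite("pics/cropA.png",a[:,:,::-1])
b=cv2.resize(d["side"]["color"][185:305,270:400],None,fx=5,fy=5,interpolation=2)
cv2.imwrite("pics/cropB.png",b[:,:,::-1])
for n in d:
    hsv=cv2.cvtColor(d[n]["color"],cv2.COLOR_RGB2HSV)
    for c,lo,hi in(("red",(0,150,80),(6,255,255)),("blue",(100,140,50),(120,255,255)),("yellow",(22,160,120),(32,255,255)),("green",(60,70,30),(85,255,255)),("white",(0,0,200),(180,40,255)),("black",(0,0,0),(180,255,45))):
        m=cv2.inRange(hsv,lo,hi); x0,y0,x1,y1=(260,110,400,270) if n=="scene" else (270,185,400,305)
        mm=np.zeros_like(m);mm[y0:y1,x0:x1]=m[y0:y1,x0:x1]
        k,l,s,ce=cv2.connectedComponentsWithStats(mm)
        for i in range(1,k):
            if s[i,4]>20: print(n,c,s[i],ce[i].round(1))
E
```

```text
scene red [317 172  15  18 126] [326.8 178.7]
scene blue [347 214  23  45 592] [355.7 233.7]
scene yellow [271 192  19  32  63] [280.3 208.5]
scene yellow [356 192  20  21 123] [368.  199.4]
scene green [ 304  171   44   48 1281] [323.8 196.4]
scene white [ 279  110   85   29 1355] [314.5 119.5]
scene white [362 130  27  20  61] [376.3 140.5]
scene white [314 143   6  22  50] [316.4 153.3]
scene white [350 198  20  19 300] [358.7 206.4]
scene white [327 221  17  11  38] [335.5 225.7]
scene white [315 258  21  12 166] [324.7 265. ]
scene black [326 125  23  12  42] [335.9 130.3]
scene black [336 149   8   7  22] [339.5 151.4]
scene black [344 158  21  14  59] [354.5 165.6]
side red [322 204   6  13  70] [324.5 210.3]
side red [343 214   6  10  40] [345.6 218.4]
side blue [270 224  10  19 114] [273.1 234.1]
side blue [286 240  20  28 203] [297.7 249.6]
side yellow [331 272  19  28 384] [340.8 284.8]
side green [274 185  20  10 129] [283.7 189.2]
side green [ 319  212   49   44 1202] [343.4 233.1]
side white [271 212  17  12 135] [279.1 217.3]
side white [284 223  19  16 243] [292.9 230.6]
side white [393 227   7  16  65] [396.9 233.1]
side black [ 336  253   64   49 1247] [373.1 275.7]
side black [308 266  14  18  92] [313.6 274.3]
side black [313 293  10   5  22] [317.7 294.4]
side black [349 295   6  10  37] [351.6 300.2]
```

View pics/cropA.png

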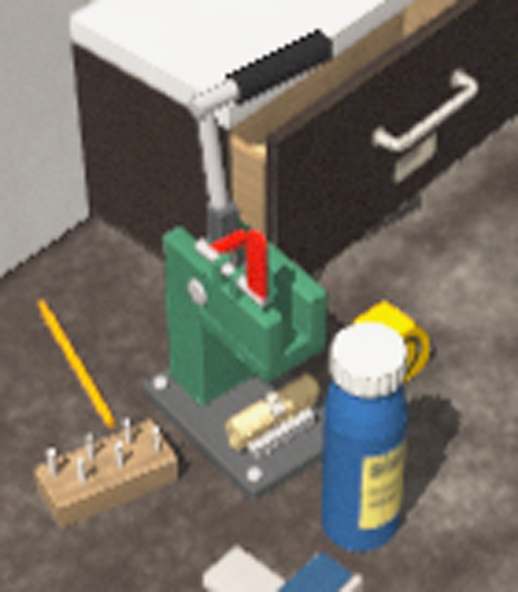

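View pics/cropB.png

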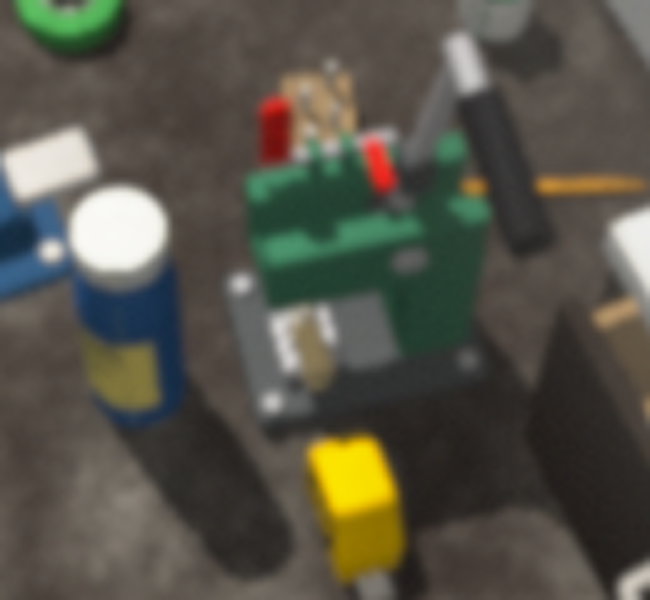

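Crops: the grip ends are at scene (323,135)/(347.6,122.4) and side (365,205)/(377,233.6). The tab tip is at scene (329,174) and side (325,205). Plate corners are visible in both views, so I'll fit the press pose to these points and triangulate the can.

```bash
cat > h.py <<'E'
import cv2,numpy as np
def proj(f,P): return cv2.projectPoints(np.float64(P).reshape(-1,3),f["rvec"],f["tvec"],f["intrinsics"],None)[0].reshape(-1,2)
def ray(f,uv):
    R=cv2.Rodrigues(f["rvec"])[0]; d=R.T@np.linalg.inv(f["intrinsics"])@[*uv,1]; return -R.T@np.ravel(f["tvec"]),d
def onz(f,uv,z):
    c,d=ray(f,uv); return c+d*(z-c[2])/d[2]
def tri(f,a,g,b):
    P=[f["intrinsics"]@np.c_[cv2.Rodrigues(f["rvec"])[0],np.ravel(f["tvec"])] for f in(f,g)]
    X=cv2.triangulatePoints(P[0],P[1],np.float64(a).reshape(2,1),np.float64(b).reshape(2,1)); return (X[:3]/X[3]).ravel()
E
python3 - <<'E'
import pickle
from h import *
from scipy.optimize import least_squares
d=pickle.load(open("f0.pkl","rb")); s,t=d["scene"],d["side"]
A=[((-23,-22,258),(323,134.9)),((-23,-97,258),(347.6,122.4)),((-55,21,218),(329,173)),((-80,45,7),(328.4,243)),((50,45,14),(298,212.5))]
B=[((-23,-22,258),(365,205)),((-23,-97,258),(377,233.6)),((-55,21,218),(325,204.7)),((-80,-45,14),(321.6,269.5)),((-80,45,14),(315.2,240.8)),((50,-45,14),(367.4,258))]
for i in range(0):pass
A[0]=((23,-22,258),A[0][1]);A[1]=((23,-97,258),A[1][1]);B[0]=((23,-22,258),B[0][1]);B[1]=((23,-97,258),B[1][1])
def W(p,L):
    c,q=np.cos(p[2]),np.sin(p[2]);L=np.float64([l[0] for l in L]);return np.c_[p[0]+c*L[:,0]-q*L[:,1],p[1]+q*L[:,0]+c*L[:,1],L[:,2]]
res=lambda p:np.r_[(proj(s,W(p,A))-[a[1] for a in A]).ravel(),(proj(t,W(p,B))-[b[1] for b in B]).ravel()]
r=least_squares(res,[550,0,0],x_scale=[10,10,.1],loss='soft_l1');print(r.x,np.degrees(r.x[2]));print(r.fun.reshape(-1,2).round(1) if len(r.fun) else 0)
print("raw",res(r.x).reshape(-1,2).round(1).tolist())
print("grip",tri(s,A[0][1],t,B[0][1]),tri(s,A[1][1],t,B[1][1]),"tab",tri(s,A[2][1],t,B[2][1]))
# can cap top ellipse centre approx, scene crop (372,348)?, side crop(119,226)
print("captop",tri(s,(260+372/3.7,110+346/3.7),t,(270+119/5,185+225/5)))
print(onz(s,(260+370/3.7,110+346/3.7),170),onz(t,(270+119/5,185+225/5),170))
print("measure",tri(s,(368,199.4),t,(340.8,282)), "meas top", onz(t,(270+350/5,185+470/5),58),onz(t,(270+355/5,185+510/5),58))
m=cv2.inRange(cv2.cvtColor(t["color"],cv2.COLOR_RGB2HSV),(100,140,50),(120,255,255))
print("vise",[onz(t,p,40).round() for p in((240,212),(285,245),(287,215),(262,250),(226,236),(295,230))])
print("cab",[onz(t,p,150).round() for p in((392,232),(382,252),(420,330))])
E
```

```text
[ 6.04271893e+02 -1.78039266e+01 -1.59139453e-01] -9.118019016936044
[[-0.9 -0.8]
 [-0.5 -0.7]
 [-0.2 -0.2]
 [-0.4  1.6]
 [-0.7  0.4]
 [ 0.2 -0.3]
 [-0.6  1.2]
 [-0.1  1. ]
 [-0.4  0.6]
 [-1.7 -0.4]
 [ 1.   1.4]]
raw [[-0.9, -0.8], [-0.5, -0.7], [-0.2, -0.2], [-0.4, 1.6], [-0.7, 0.4], [0.2, -0.3], [-0.6, 1.2], [-0.1, 1.0], [-0.4, 0.6], [-1.7, -0.4], [1.0, 1.4]]
grip [622.00262265 -43.65280571 256.80747356] [ 611.21901414 -116.48683975  257.84920615] tab [552.83334578  12.68513156 219.07215621]
captop [468.98124726   3.11764545 172.9102895 ]
[469.35024324   1.51775205 170.        ] [472.49717117   6.22988963 170.        ]
measure [ 537.11205508 -114.58528409   51.59380353] meas top [ 544.72593289 -105.98517585   58.        ] [ 538.50299859 -125.5019147    58.        ]
vise [array([370., 191.,  40.]), array([452.,  43.,  40.]), array([489., 130.,  40.]), array([391.,  53.,  40.]), array([314., 131.,  40.]), array([493.,  76.,  40.])]
cab [array([689., -78., 150.]), array([ 642., -115.,  150.]), array([ 631., -299.,  150.])]
```

```bash
python3 - <<'E'
import pickle
from h import *
from cell import manip,imaging
d=pickle.load(open("f0.pkl","rb")); s,t=d["scene"],d["side"]
print("cab corners",tri(s,(315,142),t,(391.4,232)),tri(s,(280,115),t,(450,208)))
print("start rot",manip.observe()["ee_rot"])
for y in(0,180): print(y,manip.ik([470,4,240],[180,0,y]))
def st(m):
    o=manip.observe();print(m,round(o["time"],2),np.round(o["tcp_pos"],1),np.round(o["ft_force"],1),o["opening"],np.round(o["gripper_force"],1))
yaw=min((0,180),key=lambda y:abs((lambda q:999 if q is None else q[5])(manip.ik([470,4,240],[180,0,y]))))
R=[180,0,yaw]
manip.move_to([470,4,240],R);st("above")
manip.servo_line([470,4,107]);st("down")
manip.grasp(35);st("grasped")
manip.servo_line([470,4,190]);st("lift")
manip.move_to([462,-300,190],R);st("moved")
f=imaging.grab_frame("scene");cv2.imwrite("pics/s1.png",f["color"][:,:,::-1])
E
```

```text
cab corners [684.01234415 -85.06969894 175.01832913] [825.71746284 -93.20398736 190.58220917]
start rot [-1.79897062e+02  1.68857836e-03  2.19325997e+01]
0 [   0.48761188    9.29132913  -13.96073619   66.74793467    0.
 -179.51238812]
180 [  0.48761188   9.29132913 -13.96073619  66.74793467   0.
   0.48761188]
above 2.12 [470.1   3.4 240. ] [-0.1  1.  -0.6] 85.71177083028014 0.0
down 3.16 [470.7   3.8 107.7] [0.3 0.2 0.8] 85.6530632969209 0.0
grasped 3.59 [470.9   4.1 108.1] [-0.4 -0.2  5.5] 49.29100442845407 36.0
lift 4.29 [469.3   4.  189.1] [-1.  -0.8 -2.2] 48.80016957599707 36.6
moved 5.46 [ 461.9 -298.8  189.5] [-0.   0.6 -2. ] 49.14521455316727 36.6
```

View pics/s1.png

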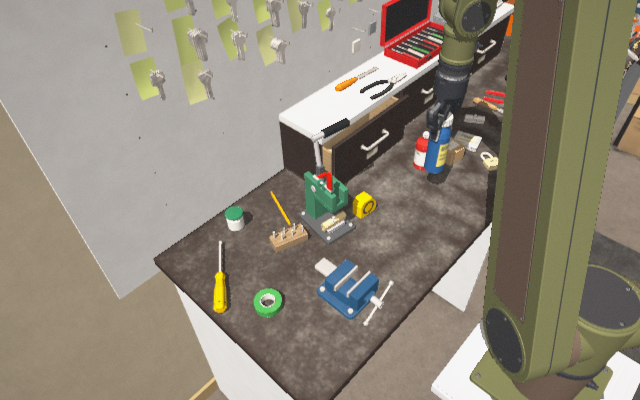

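The can is held upright and clear of everything (scene ~437,150). Next I'll set it down and flip the catch.

```bash
cat >> h.py <<'E'
from cell import manip,imaging
PX,PY,PT=604.3,-17.8,-0.1591
def w(x,y,z):
    c,q=np.cos(PT),np.sin(PT);return [PX+c*x-q*y,PY+q*x+c*y,z]
def st(m):
    o=manip.observe();print(m,round(o["time"],2),np.round(o["tcp_pos"],1),np.round(o["ft_force"],1),round(float(o["opening"]),1),np.round(o["gripper_force"],1));return o
def yawpick(p):
    c=[(abs(q[5]),y) for y in(np.degrees(PT)+90,np.degrees(PT)-90) if (q:=manip.ik(p,[180,0,y])) is not None];return [180,0,min(c)[1]]
E
python3 - <<'E'
from h import *
manip.servo_line([462,-300,125]);manip.servo_line([462,-300,108],max_speed=40);st("placed")
manip.open_jaws();st("open")
manip.servo_line([462,-300,270],max_speed=200);manip.grasp(20)
p=w(-60,-9,320);R=yawpick(p);print(R)
manip.move_to(p,R);st("above")
manip.servo_line(w(-60,-9,206));st("beside tab")
for n in("scene","side"):
    f=imaging.grab_frame(n);c=f["color"][100:260,250:470] if n=="scene" else f["color"][150:310,220:440]
    cv2.imwrite(f"pics/c_{n}.png",cv2.resize(c,None,fx=1.8,fy=1.8,interpolation=2)[:,:,::-1])
a,b=[cv2.imread(f"pics/c_{n}.png") for n in("scene","side")]
cv2.imwrite("pics/c2.png",np.hstack([a,b]))
E
```

```text
placed 6.67 [ 462.1 -300.1  108.2] [-0.9 -0.2  1.3] 49.3 36.9
open 7.12 [ 462. -300.  108.] [-0.2  0.7  0.5] 85.1 0.0
[180, 0, np.float64(-99.1157585205314)]
above 9.98 [543.5 -17.8 319.8] [-0.1 -0.4 -0.3] -0.3 0.0
beside tab 10.89 [544.2 -17.6 206.8] [-0.5 -0.   0.2] 0.2 0.0
```

View pics/c2.png

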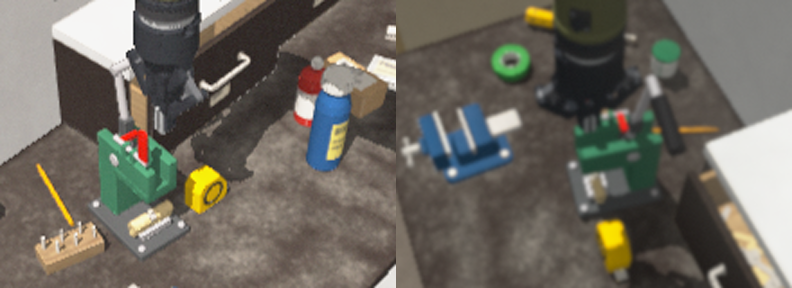

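The can stands upright on the right (left panel ~328,130). The closed fingers are to the right of the red tab, with the fingertip at ~(162,128) and the tab at ~(142,145). Now I'll push along the arc.

```bash
python3 - <<'E'
from h import *
r,wd=40,11
for th in np.arange(0,1.51,0.15):
    y=21+r*np.sin(th)-3*np.cos(th)-wd; z=166+r*np.cos(th)+3*np.sin(th)
    manip.servo_line(w(-60,y,z),max_speed=60)
    o=st(f"th{th:.2f}")
    if np.linalg.norm(o["ft_force"])>30: break
else:
    for z in(171,169.5,168,167):
        manip.servo_line(w(-60,52,z),max_speed=30);o=st(f"z{z}")
        if o["ft_force"][2]>10: break
manip.servo_line(w(-60,45,300),max_speed=200)
for n in("scene","side"):
    f=imaging.grab_frame(n);c=f["color"][100:260,250:470] if n=="scene" else f["color"][150:310,220:440]
    cv2.imwrite(f"pics/c_{n}.png",cv2.resize(c,None,fx=1.8,fy=1.8,interpolation=2)[:,:,::-1])
a,b=[cv2.imread(f"pics/c_{n}.png") for n in("scene","side")]
cv2.imwrite("pics/c3.png",np.hstack([a,b]))
E
```

```text
th0.00 11.41 [546.3  -0.8 206.1] [ 0.1 -1.2  0.4] -0.1 0.0
th0.15 11.66 [547.1   4.9 205.9] [0.4 0.1 0.5] -0.2 0.0
th0.30 11.91 [548.1  10.8 205. ] [-0.6  0.   0.8] 0.2 0.0
th0.45 12.16 [549.   16.5 203.1] [-1.1 -0.6  0.4] 0.0 0.0
th0.60 12.41 [549.8  21.8 200.5] [ 0.4 -0.5  0.5] -0.0 0.0
th0.75 12.66 [550.5  26.7 197. ] [ 1.1 -0.1  0.1] -0.0 0.0
th0.90 12.91 [551.2  31.  192.8] [-1.   0.7  0.1] -0.1 0.0
th1.05 13.16 [551.7  34.6 188.1] [0.5 0.  0. ] 0.3 0.0
th1.20 13.41 [552.2  37.5 182.8] [ 0.2  0.1 -0.1] 0.0 0.0
th1.35 13.66 [552.4  39.6 177.2] [-0.5  0.1  0.8] 0.0 0.0
th1.50 13.91 [552.9  40.9 171.6] [-0.1  0.1  0.2] 0.3 0.0
z171 14.16 [553.2  42.5 171.3] [-1.2 -2.1  4. ] -0.2 1.9
z169.5 14.41 [553.3  42.6 170.9] [-3.7 -3.9  9.5] -0.4 5.1
z168 14.66 [553.4  42.6 170.5] [-5.7 -2.3 16.6] 0.3 8.0
```

View pics/c3.png

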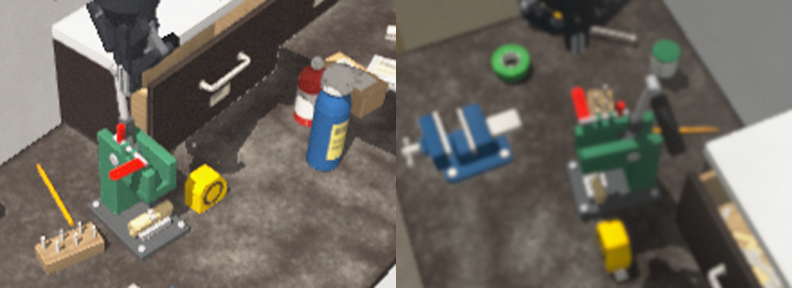

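The tab lies flat to the left (~128,168) and the tongue is raised; force at the stop was 16 N. Next, the grip.

```bash
python3 - <<'E'
from h import *
manip.servo_line(w(23,-60,345),max_speed=200);manip.open_jaws()
manip.servo_line(w(23,-60,240));st("down")
manip.grasp(40);st("grasp")
manip.dwell(.2);st("hold")
f=imaging.grab_frame("scene");g=imaging.grab_frame("side")
c=[cv2.resize(k,None,fx=1.8,fy=1.8,interpolation=2)[:,:,::-1] for k in(f["color"][80:240,250:470],g["color"][150:310,220:440])]
cv2.imwrite("pics/g.png",np.hstack(c))
E
```

```text
down 18.06 [618.1 -80.8 241. ] [0.7 0.  0.8] 85.4 0.0
grasp 18.67 [617.8 -80.7 240.4] [ 0.3 -1.4  2.5] 20.7 39.1
hold 18.87 [617.8 -80.8 240.4] [-0.3 -0.2  2.9] 20.6 39.2
```

View pics/g.png

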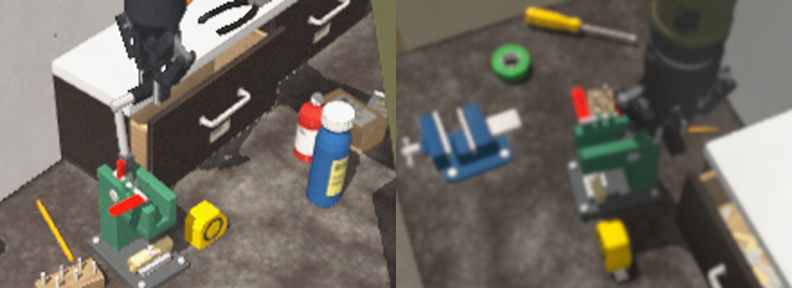

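The grip is pinched between the pads (left panel ~150,100; opening 20.6 mm). Now I'll swing the lever.

```bash
python3 - <<'E'
from h import *
def go(th,dz=0,v=80):
    p=th-0.175;manip.servo_line(w(-130*np.sin(p),-60,130+130*np.cos(p)-18+dz),max_speed=v)
    o=st(f"th{th:.2f}");return np.linalg.norm(o["ft_force"])
for th in np.linspace(0.1,1.571,16):
    if go(th)>35: print("STOP");break
else:
    for dz in(-2,-4,-6):
        if go(1.571,dz,30)>25: break
f=imaging.grab_frame("scene");g=imaging.grab_frame("side")
c=[cv2.resize(k,None,fx=1.8,fy=1.8,interpolation=2)[:,:,::-1] for k in(f["color"][80:240,250:470],g["color"][150:310,220:440])]
cv2.imwrite("pics/e.png",np.hstack(c))
E
```

```text
th0.10 19.28 [606.  -78.9 242.7] [ 3.8 -0.8  5.1] 21.0 39.9
th0.20 19.59 [592.9 -76.7 243.2] [ 3.5 -0.4  6.7] 20.8 40.7
th0.30 19.9 [580.6 -74.7 242.2] [ 3.6 -0.5  7.4] 20.6 40.8
th0.39 20.21 [567.2 -72.6 239.5] [ 4.  -0.6  7.2] 20.6 41.2
th0.49 20.52 [555.4 -70.7 236. ] [3.4 0.1 6.8] 20.6 41.3
th0.59 20.82 [542.9 -68.7 231.2] [ 2.2 -0.2  6.9] 20.7 41.2
th0.69 21.13 [532.2 -66.9 225.6] [ 3.3 -0.1  7. ] 20.5 41.3
th0.79 21.44 [521.  -65.1 218.1] [3.8 0.7 3.1] 20.5 41.3
th0.88 21.75 [511.7 -63.6 210.6] [5.3 0.1 2.6] 20.3 41.4
th0.98 22.06 [502.9 -62.2 202.1] [ 5.2 -0.7  3.5] 20.5 41.5
th1.08 22.37 [494.9 -61.  192.7] [ 5.3 -0.8  4.5] 20.5 41.7
th1.18 22.68 [488.  -59.9 182.3] [ 6.  -0.4  4.4] 20.5 42.3
th1.28 22.98 [481.8 -58.9 171.2] [ 6.2 -0.5  3.5] 20.8 42.9
th1.37 23.29 [477.  -58.1 159.9] [ 5.2 -1.   6.2] 20.7 44.0
th1.47 23.6 [472.8 -57.5 147.7] [5.9 0.3 4.8] 20.5 44.6
th1.57 23.91 [469.9 -57.  135.4] [ 4.4 -0.8  6.4] 20.3 45.7
th1.57 24.16 [469.6 -57.  133.8] [ 2.6 -0.6  8.1] 20.3 45.9
th1.57 24.41 [469.2 -56.9 131.4] [ 3.7 -0.7  7.7] 20.5 46.1
th1.57 24.66 [468.9 -56.9 129.5] [3.3 0.5 8.8] 21.0 46.6
```

View pics/e.png

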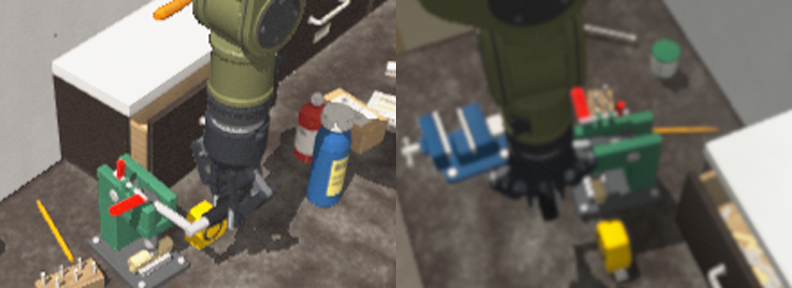

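The lever is down (left panel, rod to ~190,235), but the force hasn't shown the stop yet, so I'll keep pressing in small steps.

```bash
python3 - <<'E'
from h import *
for dz in np.arange(-7.5,-20,-1.5):
    manip.servo_line(w(-128,-60,134.6+dz),max_speed=30);o=st(f"dz{dz}")
    if o["ft_force"][2]>22: break
f=imaging.grab_frame("scene");
x=cv2.resize(f["color"][170:250,290:410],None,fx=6,fy=6,interpolation=2)[:,:,::-1].copy()
cv2.imwrite("pics/e2.png",x)
for z in(152.6,160,145): print(z,((proj(f,w(-np.sqrt(130**2-(z-130)**2),0,z))-[290,170])*6).round())
E
```

```text
dz-7.5 25.01 [468.8 -56.8 128.8] [ 0.2  1.  15.6] 20.4 47.1
dz-9.0 25.26 [468.8 -56.8 128.1] [-1.9  0.2 21.5] 20.4 47.7
dz-10.5 25.51 [468.7 -56.9 127.4] [-4.1  1.1 27. ] 20.7 48.3
152.6 [[399. 224.]]
160 [[397. 208.]]
145 [[400. 239.]]
```

View pics/e2.png

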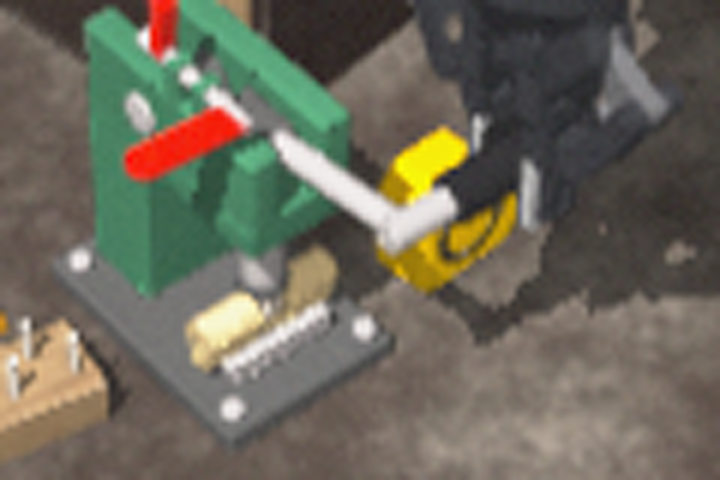

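The rod end is at crop ~(400,228), which matches the prediction for the stop (399,224). The force is rising stiffly, so the lever is on its stop. I'll check that the hold is stable and hand in.

```bash
python3 - <<'E'
from h import *
manip.dwell(.8);o=st("hold")
if o["ft_force"][2]>12: print(manip.close_job())
E
```

```text
hold 26.36 [468.7 -56.9 127.4] [-4.3  0.4 27.4] 20.6 48.3
the job is handed in; nothing more can be done
None
```

I handed the job in at 26.4 s: the can stands upright on the free worktop to the right, about 25 cm from the press; the red catch is flat to the left; the lever is held down on its stop at a steady 27 N; and the tape measure, bit block and tape roll were not touched.

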